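Load the hardness-probe stand

ROBOT

A 7-joint arm with a two-finger parallel gripper is mounted at the origin on a cart in front of the work surface, level with it; the furniture and walls round the work are solid. World frame = base frame: x ahead of the robot, y to its left, z up, the work surface at z = 0. Lengths are in m, angles in rad, forces in N, time in s.
With the tool pointing down it reaches from about 0.4 to 0.85 m from the base axis. Payload 4.4 kg.
Tool frame: the origin (TCP) lies midway between the tips of the shut fingers; the grasp point (between the pads) lies 19 mm behind it; z points along the fingers, y is the line along which they close (so a half turn about z gives the same grasp; the last joint's range is limited). The gripper opens to 94 mm and grips with 3 to 60 N. Pads are 16 mm wide; open, the fingers measure 119 mm over their backs; the gripper's body (75 mm by 177 mm) begins 78 mm behind the grasp point.
Start: joints at [-1.323, 0.628, 0.038, 1.517, -0.027, 0.996, -0.02], TCP at [0.201, 0.618, 0.179] pointing down, gripper open.
Joint ranges: [-3.06, 3.06], [-0.37, 2.12], [-1.25, 1.32], [0.18, 2.47], [-1.1, 4.24], [0.23, 1.98], [-2.94, 2.94]. Speed limits (rad/s): [2.57, 2.57, 3.14, 3.14, 3.14, 3.14, 3.14].

INTERFACE

Orientations are given as a unit quaternion [x, y, z, w].
In Python, from rig import ctrl, imaging gives the robot as it stands.
- The arm moves only by the tool jog_arm, never from a script. Its arguments are lists of equal length, an entry for each row: "xyz": the shift along the tool's x, y, z each as a share of 30 cm, from -1 to 1, a list of three; "turn": the turn, a rotation vector about the tool's x, y, z each as a share of 90 degrees, from -1 to 1, a list of three; "fingers": the opening, from 0 (shut) to 1 (fully open). A call has 1 to 20 rows; each row is the pose to reach, as a shift and turn from the pose commanded when the call began, along the tool's axes at that moment; what a row does not reach only later rows make up. A row lasts 1/8 s, in which the tool goes at most 62.5 mm and 10.7 degrees, less where a joint would pass 70% of its speed; a pose out of reach is approached as far as the arm can. A call with a number of a shift or a turn outside -1 to 1 is refused whole. A call with a gripper value outside its range is refused whole. The fingers move at their own pace and stop on an object; "squeeze" is the grip in N (left out, the last holds). Time passes only in rows, so rows that repeat a pose let the fingers close. It gives the time, the measured TCP pose, the force, the opening and the grip force at its end, in the units of the state.
- ctrl.sense(): the state, without advancing time (a new reading comes with each control period).
- imaging.snapshot(name): name is "side" or "top" or "wrist"; returns the picture (400x640x3 uint8, red, green, blue); there is no depth.
- imaging.camera_info(name): a dict with "fx", "fy", "cx", "cy" (pixels), "cam_to_world" (4x4, takes a point from camera to world coordinates); the wrist camera has in their place "tool_from_camera" (4x4, takes a point from camera to tool coordinates, whose origin is the TCP and whose axes are the flange's). Camera axes: x right, y down, z forward; pixel columns grow to the right and rows downward; lengths in m; the calibration is good to about 2 mm. A picture is of the moment at which its call begins: read the wrist's pose just before it. camera_info takes no time and is no camera call.
- ctrl.finish_job(): hands the job in; it is judged then, once.
The state is a dict: "t": time; "joint_positions": joint angles; "qd": joint speeds; "joint_efforts": joint torques, N m; "tool_pos": TCP position; "tool_rot": TCP orientation; "force": force on the tool from outside, world axes, zero at the start; "ft_torque": the same for the moment, N m; "grip_width": finger opening in m; "grip_force": force on a finger pad.
Only numpy, scipy, OpenCV 4.12 (cv2) and the standard library are available. Lean on these libraries where they do the work, as an engineer would, in place of code of your own. Each camera call takes 0.05 s, during which the arm holds its last target. There are 200 camera calls.

TASK

Load the probe stand for a test: draw its carriage out by the black knob to the front stop, then slide the wide flat steel disc across the loading plate, without lifting it off the plate, until it drops fully into the round nest in the carriage, and push the carriage all the way in to the rear stop so that the disc is under the probe. Leave the narrower, taller disc and the things standing about where they are, and do not bump the probe or its column.

Things in the scene. Friction and masses are not known exactly. Their poses are not given: they have to be found in the camera images.
- probe_stand: Grey fixed base of the stand, 345 x 116 mm, placed and turned differently each time. Origin: on the worktop (z = 0) under the nest centre when the carriage is at its front stop. x is the carriage's travel, from the robot towards the probe; y left. Dark guide bars, tops at z = 32 mm, lie along both sides of the carriage from y = 32 mm outwards; the right one is interrupted for the loading plate.
- plate (a point): Centre of the top of the ground steel loading plate on the stand's right (-y) side, at [0, -0.1125, 0.026] m in the stand's frame; axes parallel to the stand's. The plate is 144 mm along x and 150 mm along y, level with the carriage top and meeting its edge, so a disc slides freely from the plate onto the carriage.
- carriage (a joint): Travel of the light grey steel carriage along the stand's +x, m: 0 at the front stop (nest level with the middle of the loading plate), 0.120 at the rear stop (nest under the probe). It stays where it is left; sliding friction about 4 N plus slight damping. It starts well in.
- nest (a point): Centre of the floor of the round nest in the carriage: a flat-bottomed recess of 45 mm diameter, 6 mm deep, with a small chamfer; its floor is at z = 20 mm. At [joint, 0, 0.020] in the stand's frame; axes parallel to the stand's.
- knob (a point): Point on the axis of the upright black knob, fixed to the carriage 110 mm in front (-x) of the nest centre. The grip is 22 mm in diameter, from z = 40 to 68 mm; this point is at z = 54 mm. Below it is a 12 mm stem. There is free space all round it above the guide bars.
- probe: Column, arm and black cylindrical probe (31 mm diameter, orange ring), fixed to the stand. Origin: on the worktop under the probe axis, 120 mm along +x from the stand's origin. The probe's lower end is at z = 40 mm, 4 mm above a seated disc (an unseated one strikes it); its top at z = 177 mm. The column, 75 mm behind it, is 189 mm high.
- wide_disc: Dark steel disc with a bright top, the wider and flatter of the two on the loading plate: 42 mm diameter, 16 mm thick, about 0.17 kg. Origin: centre of its underside, z along its axis. It lies flat on the loading plate, either in front of or behind the other one. Seated in the nest it stands 10 mm proud of the carriage.
- narrow_disc: Dark steel disc with a bright top, the narrower and taller one: 36 mm diameter, 22 mm thick. Origin: centre of its underside. Stands on the loading plate; to be left there.
- microscope: Black hand microscope standing upright on the worktop, 38 x 46 mm, 136 mm tall, left of the stand. Origin: centre of its underside. To be left alone.
- square_block: Bright square steel test piece, 40 x 40 x 12 mm, lying on the worktop left of the stand. Origin: centre of its underside. To be left alone.
There are look-alikes about, which are no part of the job. What is shaped like the wide_disc but purple is not meant.

How it is judged:
By the outcome, as a careful person would: the job done as asked, in the order asked, and still so for the second after the job is handed in, with the robot touching nothing.
It also fails if it takes over 64 s, if anything falls off the work surface, if the arm or the gripper's body presses on something with over 40 N, if the wrist force passes 120 N, or if a joint passes its speed limit or range.

## Working session

There is one attempt and no reset: what is moved stays moved. The work goes in short steps, Python scripts to look and compute and a tool call to move; the robot and the scene stay as the last step left them, time stands still between calls to the robot, and variables do not carry over. Pictures are saved under pics/ and viewed, at most 10 in all, crops included, and the job is handed in when it is done.

Besides the shell and the picture viewer there is one more tool, called after ">>>" as name(argument=value, ...) on one line, values as JSON. jog_arm: Moves the arm, as the interface text tells. Shift numbers are shares of 30 cm and turn numbers shares of 90 degrees, none past 1 either way. Its arguments: {"type":"object","properties":{"xyz":{"type":"array"},"turn":{"type":"array"},"fingers":{"type":"array"},"squeeze":{"type":"number"}},"required":["xyz","turn","fingers"]}

```bash
mkdir -p pics
python3 - <<'E'
from rig import ctrl, imaging
import cv2, numpy as np
np.set_printoptions(precision=4,suppress=True)
s=ctrl.sense(); print(s['t'],s['tool_pos'],s['tool_rot'],s['grip_width'])
for n in("top","side"):
    i=imaging.snapshot(n); cv2.imwrite(f'pics/{n}0.png',i[:,:,::-1])
    c=imaging.camera_info(n); print(n,c['fx'],c['fy'],c['cx'],c['cy']); print(np.array(c['cam_to_world']))
print(imaging.camera_info('wrist'))
E
```

```text
0.0 [0.2004 0.6176 0.1783] [ 0.1562  0.9877 -0.0009 -0.0001] 0.09421559532191992
top 385.1028568010538 385.1028568010538 311.15903683970186 200.9729205327202
[[-0.0118 -0.9846  0.1742  0.3874]
 [-0.9999  0.0122  0.001  -0.1686]
 [-0.0031 -0.1742 -0.9847  1.0064]
 [ 0.      0.      0.      1.    ]]
side 518.3054690295968 518.3054690295968 321.43720887622425 205.5208966890923
[[ 0.9996 -0.0073 -0.0283  0.609 ]
 [ 0.0209 -0.4985  0.8667 -1.2748]
 [-0.0204 -0.8669 -0.4981  0.6872]
 [ 0.      0.      0.      1.    ]]
{'fx': 309.6980750984421, 'fy': 309.6980750984421, 'cx': 316.3605405489036, 'cy': 200.69397440420656, 'tool_from_camera': array([[ 0.0004, -0.9726, -0.2327,  0.0669],
       [ 1.    ,  0.0006, -0.0005, -0.0006],
       [ 0.0006, -0.2327,  0.9726, -0.2053],
       [ 0.    ,  0.    ,  0.    ,  1.    ]])}
```

View pics/top0.png

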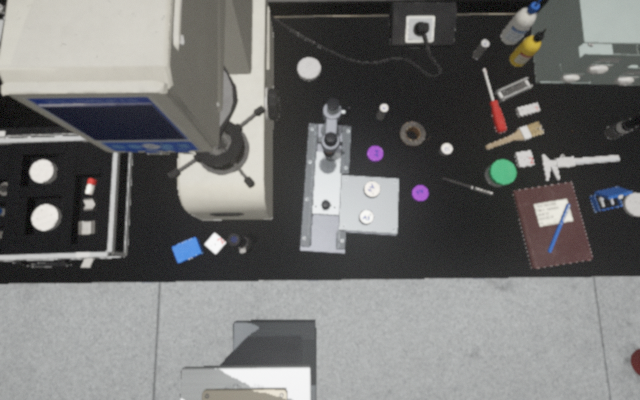

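View pics/side0.png

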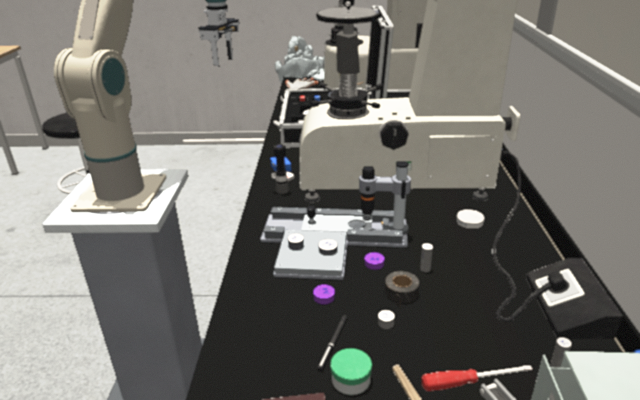

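The top view shows the stand around (326,188), with the knob near (326,205), discs near (372,188) and (366,217), and the plate to the right. A beige machine stands to the left at (225,150). The side view agrees, and the gripper is at the far left of the bench. I'll enlarge the stand and compute the first positions.

```bash
cat > h.py <<'E'
from rig import ctrl, imaging
import cv2, numpy as np
from scipy.spatial.transform import Rotation as R
np.set_printoptions(precision=4,suppress=True)
def cam(n,s=None):
    c=imaging.camera_info(n); K=np.array([[c['fx'],0,c['cx']],[0,c['fy'],c['cy']],[0,0,1]])
    if n=='wrist':
        T=np.eye(4); T[:3,:3]=R.from_quat(s['tool_rot']).as_matrix(); T[:3,3]=s['tool_pos']
        return K,T@np.array(c['tool_from_camera'])
    return K,np.array(c['cam_to_world'])
def ray(C,uv,z):
    K,T=C; d=T[:3,:3]@np.linalg.solve(K,[uv[0],uv[1],1]); return T[:3,3]+d*(z-T[2,3])/d[2]
def proj(C,p):
    K,T=C; q=K@(T[:3,:3].T@(np.array(p)-T[:3,3])); return q[:2]/q[2]
E
python3 - <<'E'
from h import *
C=cam('top'); D=cam('side')
for nm,uv,z in [('bFL',(300,250),0.01),('bFR',(345,252),.01),('bBL',(309,124),.01),('bBR',(352,124),.01),('discA',(372,188),.02+.03),('discB',(366,217),.045),('knob',(326,205),.068),('plFR',(397,234),.026),('plBR',(399,178),.026),('probetop',(330,138),.177),('machFL',(186,215),0),('machFR',(265,218),0),('scope',(235,240),.136),('edge',(320,280),0)]:
    print(nm,ray(C,uv,z))
for nm,uv in [('machF',(303,185))]: print(nm,ray(D,uv,0))
a=cv2.imread('pics/top0.png')[110:265,285:410]; b=cv2.imread('pics/side0.png')[150:285,255:415]
a=cv2.resize(a,None,fx=3.2,fy=3.2,interpolation=cv2.INTER_CUBIC);b=cv2.resize(b,None,fx=2.4,fy=2.4,interpolation=cv2.INTER_CUBIC)
o=np.zeros((500,790,3),np.uint8);o[:a.shape[0],:a.shape[1]]=a;o[:b.shape[0],402:402+b.shape[1]]=b
cv2.imwrite('pics/crop0.png',o)
E
```

```text
bFL [ 0.4361 -0.1374  0.01  ]
bFR [ 0.4296 -0.2528  0.01  ]
bBL [ 0.7766 -0.1642  0.01  ]
bBR [ 0.7751 -0.2813  0.01  ]
discA [ 0.5881 -0.3223  0.05  ]
discB [ 0.5148 -0.305   0.045 ]
knob [ 0.5429 -0.2041  0.068 ]
plFR [ 0.4728 -0.385   0.026 ]
plBR [ 0.6189 -0.3976  0.026 ]
probetop [ 0.6776 -0.2118  0.177 ]
machFL [0.5319 0.1633 0.    ]
machFR [ 0.5214 -0.0454  0.    ]
scope [0.4541 0.0052 0.136 ]
edge [ 0.3597 -0.1877  0.    ]
machF [0.5147 0.0396 0.    ]
```

View pics/crop0.png

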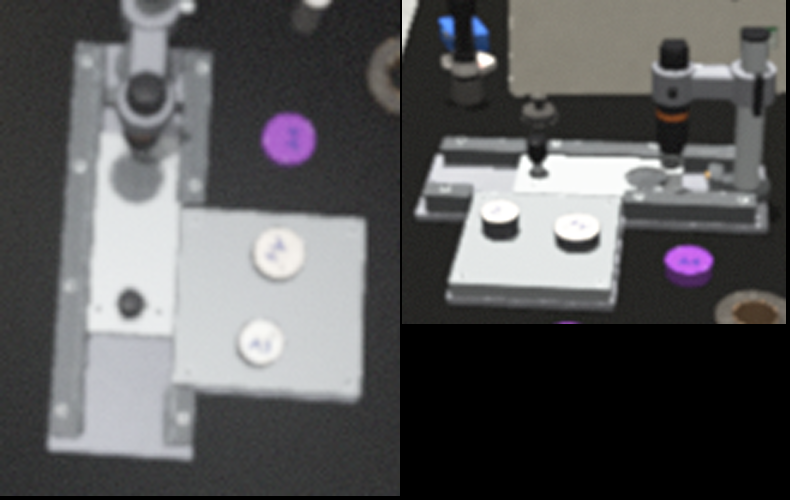

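The wide disc is the rear one, at top-view pixel (372,189). The narrow disc is the front one at (367,217), and the stand yaw is about -4.7°. Next I'll work out shares for the transit.

```bash
cat >> h.py <<'E'
YAW=-0.082; O=np.array([.5613,-.2044,0])
def S2W(p):
    return O+R.from_euler('z',YAW).apply(p)
def W2S(p): return R.from_euler('z',-YAW).apply(np.array(p)-O)
def toolR(th): # th: extra world yaw (rad); th=0: tool y = stand y, tool x = -stand x, z down
    return R.from_euler('z',YAW+th)*R.from_matrix(np.diag([-1,1,-1]))
def plan(ways,th=0.,stand=True):
    s=ctrl.sense(); r0=R.from_quat(s['tool_rot']); 
    print('t',round(s['t'],2),'stand pos',W2S(s['tool_pos']),'F',s['force'],'w',s['grip_width'])
    rv=(r0.inv()*toolR(th)).as_rotvec()/(np.pi/2)
    for w in ways:
        p=S2W(w) if stand else np.array(w)
        print(w,'xyz',r0.inv().apply(p-s['tool_pos'])/.3,'turn',rv)
E
python3 - <<'E'
from h import *
plan([(.385,.26,.26)],stand=False)
C=cam('top')
for uv,z in [((371.9,189.1),.042),((366.6,216.9),.048),((326,205),.068)]: print(W2S(ray(C,uv,z)))
E
```

```text
t 0.1 stand pos [-0.427   0.7898  0.1785] F [ 0.4936  0.5194 -0.4395] w 0.0942080077474447
(0.385, 0.26, 0.26) xyz [-0.9533 -0.9445 -0.2701] turn [-0.001  -0.0001 -0.1476]
[ 0.0352 -0.1163  0.042 ]
[-0.0381 -0.1052  0.048 ]
[-0.0184 -0.0012  0.068 ]
```

>>> jog_arm(xyz=[[-0.1,-0.1,-0.1],[-0.24,-0.24,-0.2],[-0.38,-0.38,-0.27],[-0.52,-0.52,-0.27],[-0.66,-0.66,-0.27],[-0.8,-0.8,-0.27],[-0.92,-0.91,-0.27],[-0.95,-0.94,-0.27]], turn=[[0,0,-0.02],[0,0,-0.06],[0,0,-0.1],[0,0,-0.148],[0,0,-0.148],[0,0,-0.148],[0,0,-0.148],[0,0,-0.148]], fingers=[1,1,1,1,1,1,1,1])

```text
t: 1.1
tool_pos: [0.3859, 0.2588, 0.2602]
tool_rot: [0.043, 0.999, -0.001, 0.0]
force: [-0.3, 0.4, -0.6]
grip_width: 0.0941
grip_force: 0.0
```

Run:
```python
from h import *
plan([(.42,.1,.27),(.44,-.03,.27)],stand=False)
print(ctrl.sense()['joint_positions'])
```

```text
t 1.1 stand pos [-0.2127  0.4473  0.2602] F [-0.3335  0.4156 -0.5589] w 0.094144054466402
(0.42, 0.1, 0.27) xyz [-0.159  -0.5175 -0.032 ] turn [-0.0007  0.0001 -0.0031]
(0.44, -0.03, 0.27) xyz [-0.2631 -0.9434 -0.0314] turn [-0.0007  0.0001 -0.0031]
[-0.7046  0.2664  0.0675  1.8986 -0.0202  0.9779  0.8558]
```

>>> jog_arm(xyz=[[-0.04,-0.13,-0.03],[-0.1,-0.32,-0.03],[-0.16,-0.51,-0.03],[-0.21,-0.7,-0.03],[-0.25,-0.87,-0.03],[-0.26,-0.94,-0.03],[-0.26,-0.94,-0.03]], turn=[[0,0,-0.003],[0,0,-0.003],[0,0,-0.003],[0,0,-0.003],[0,0,-0.003],[0,0,-0.003],[0,0,-0.003]], fingers=[1,1,1,1,1,1,1])

```text
t: 1.98
tool_pos: [0.4395, -0.0257, 0.2691]
tool_rot: [0.039, 0.999, 0.0, -0.0]
force: [0.8, 0.3, 0.9]
grip_width: 0.0942
grip_force: 0.0
```

Run:
```python
from h import *
plan([(-.06,-.03,.25)])
```

```text
t 1.98 stand pos [-0.136   0.1682  0.2691] F [0.7777 0.2799 0.8586] w 0.09417200149832318
(-0.06, -0.03, 0.25) xyz [-0.2513 -0.6613  0.0635] turn [ 0.0001 -0.0002  0.0021]
```

>>> jog_arm(xyz=[[-0.06,-0.15,0.02],[-0.13,-0.34,0.04],[-0.2,-0.53,0.06],[-0.25,-0.64,0.06],[-0.25,-0.66,0.06],[-0.25,-0.66,0.06]], turn=[[0,0,0.002],[0,0,0.002],[0,0,0.002],[0,0,0.002],[0,0,0.002],[0,0,0.002]], fingers=[1,1,1,1,1,1])

```text
t: 2.72
tool_pos: [0.4993, -0.226, 0.2508]
tool_rot: [0.039, 0.999, 0.001, -0.0]
force: [0.4, 0.6, -0.4]
grip_width: 0.0937
grip_force: 0.0
```

Run:
```python
from h import *
s=ctrl.sense(); i=imaging.snapshot('wrist'); C=cam('wrist',s)
o=i[:,:,::-1].copy()
for p in [(-.0184,-.0012,.068),(.035,-.116,.042),(-.038,-.105,.048),(-.072,-.1875,.026),(.072,-.1875,.026)]:
    uv=proj(C,S2W(p)); print(p,uv); cv2.drawMarker(o,tuple(int(round(v)) for v in uv),(0,0,255),cv2.MARKER_CROSS,8)
cv2.imwrite('pics/w1raw.png',i[:,:,::-1]); cv2.imwrite('pics/w1.png',o)
plan([(-.0184,-.001,.12),(-.0184,-.001,.036)])
```

```text
(-0.0184, -0.0012, 0.068) [336.1974 212.7812]
(0.035, -0.116, 0.042) [253.5444 243.6961]
(-0.038, -0.105, 0.048) [258.5566 194.4235]
(-0.072, -0.1875, 0.026) [201.1538 166.9098]
(0.072, -0.1875, 0.026) [208.9565 262.7984]
t 2.77 stand pos [-0.06   -0.0262  0.251 ] F [ 0.3306 -0.6303 -0.2046] w 0.09409027993270337
(-0.0184, -0.001, 0.12) xyz [-0.1395  0.0825  0.4369] turn [ 0.0012 -0.0004  0.0033]
(-0.0184, -0.001, 0.036) xyz [-0.1397  0.0819  0.7169] turn [ 0.0012 -0.0004  0.0033]
```

View pics/w1.png

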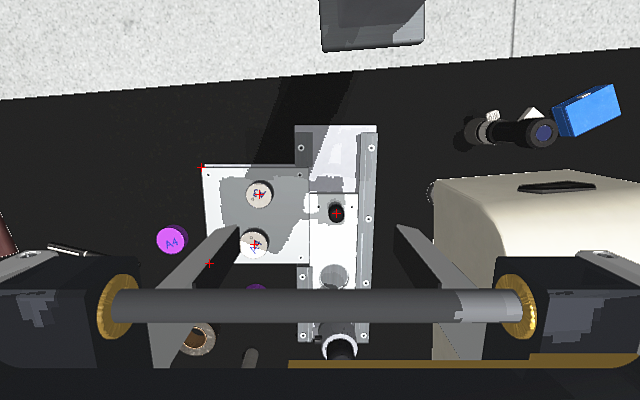

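The wrist view matches the predictions: knob at (336,213), front disc at (259,194), rear disc at (254,244), and plate corner at (201,167). Next I lower onto the knob.

>>> jog_arm(xyz=[[-0.08,0.05,0.1],[-0.14,0.08,0.25],[-0.14,0.08,0.4],[-0.14,0.08,0.55],[-0.14,0.08,0.66],[-0.14,0.08,0.71],[-0.14,0.08,0.71],[-0.14,0.08,0.71],[-0.14,0.08,0.71],[-0.14,0.08,0.71],[-0.14,0.08,0.71]], turn=[[0,0,0.003],[0,0,0.003],[0,0,0.003],[0,0,0.003],[0,0,0.003],[0,0,0.003],[0,0,0.003],[0,0,0.003],[0,0,0.003],[0,0,0.003],[0,0,0.003]], fingers=[1,1,1,0.7,0.6,0.5,0,0,0,0,0], squeeze=20)

```text
t: 4.15
tool_pos: [0.5439, -0.203, 0.0387]
tool_rot: [0.041, 0.999, 0.003, 0.0]
force: [1.2, 7.0, 4.2]
grip_width: 0.0183
grip_force: 17.7
```

Run:
```python
from h import *
s=ctrl.sense(); print(s['grip_force'])
p=W2S(s['tool_pos'])
plan([(-.110,p[1],p[2]),(-.113,p[1],p[2])])
```

```text
17.68859499604831
t 4.15 stand pos [-0.0174  0.      0.0387] F [1.1633 7.047  4.2336] w 0.01827916822195707
(-0.11, np.float64(5.0545864505884825e-06), np.float64(0.03869407965742141)) xyz [ 0.3085 -0.0002  0.    ] turn [ 0.004  -0.     -0.0004]
(-0.113, np.float64(5.0545864505884825e-06), np.float64(0.03869407965742141)) xyz [ 0.3185 -0.0002  0.    ] turn [ 0.004  -0.     -0.0004]
```

Run:
```python
from h import *
i=imaging.snapshot('side')[130:290,230:430,::-1]; w=imaging.snapshot('wrist')[150:350,230:430,::-1]; t=imaging.snapshot('top')[110:260,280:410,::-1]
f=lambda a,k:cv2.resize(a,k,interpolation=cv2.INTER_CUBIC)
cv2.imwrite('pics/g.png',np.hstack([f(i,(400,320)),f(w,(400,320))]))
```

```text
(no output)
```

View pics/g.png

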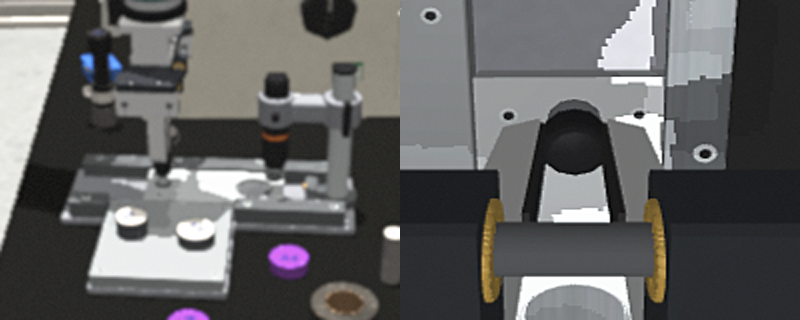

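Run:
```python
from h import *
s=ctrl.sense(); C=cam('wrist',s)
for z in(.06,.068): print(W2S(ray(C,(317.5,236),z)), proj(C,S2W([-.0174,0,z])))
# carriage front edge v=150+72/1.6 at z=.026
print(W2S(ray(C,(317,195.5),.026)))
# wrist raw knob in first image
```

```text
[-0.0177 -0.0001  0.06  ] [317.7174 236.4186]
[-0.0206 -0.0002  0.068 ] [317.841  240.9906]
[-0.0362 -0.0002  0.026 ]
```

The knob at about (575,135) in the crop sits between the pads, roughly 3 mm towards the robot from pad centre, and is held at 18 N. I'll pull it out.

>>> jog_arm(xyz=[[0.03,0,0],[0.08,0,0],[0.13,0,0],[0.18,0,0],[0.22,0,0],[0.26,0,0],[0.28,0,0],[0.29,0,0],[0.3,0,0],[0.3,0,0]], turn=[[0,0,0],[0,0,0],[0,0,0],[0,0,0],[0,0,0],[0,0,0],[0,0,0],[0,0,0],[0,0,0],[0,0,0]], fingers=[0,0,0,0,0,0,0,0,0,0])

```text
t: 5.55
tool_pos: [0.4554, -0.196, 0.0389]
tool_rot: [0.041, 0.999, 0.002, 0.001]
force: [3.5, 8.9, 3.7]
grip_width: 0.0171
grip_force: 17.1
```

>>> jog_arm(xyz=[[0.007,0,0],[0.014,0,0],[0.02,0,0],[0.027,0,0],[0.027,0,0]], turn=[[0,0,0],[0,0,0],[0,0,0],[0,0,0],[0,0,0]], fingers=[0,0,0,0,0])

```text
t: 6.18
tool_pos: [0.4482, -0.1955, 0.0389]
tool_rot: [0.04, 0.999, 0.002, 0.002]
force: [4.6, 8.9, 1.7]
grip_width: 0.0168
grip_force: 16.7
```

Run:
```python
from h import *
s=ctrl.sense(); print(W2S(s['tool_pos']),s['force'],s['grip_width'])
i=imaging.snapshot('wrist'); t=imaging.snapshot('top')
f=lambda a,k:cv2.resize(a,k,interpolation=cv2.INTER_CUBIC)
cv2.imwrite('pics/g2.png',np.hstack([f(i[130:330,220:420,::-1],(400,400)),f(t[110:270,280:410,::-1],(390,480))[:400]]))
```

```text
[-0.1134 -0.0004  0.0389] [4.6091 8.8684 1.7401] 0.01681660266213162
```

View pics/g2.png

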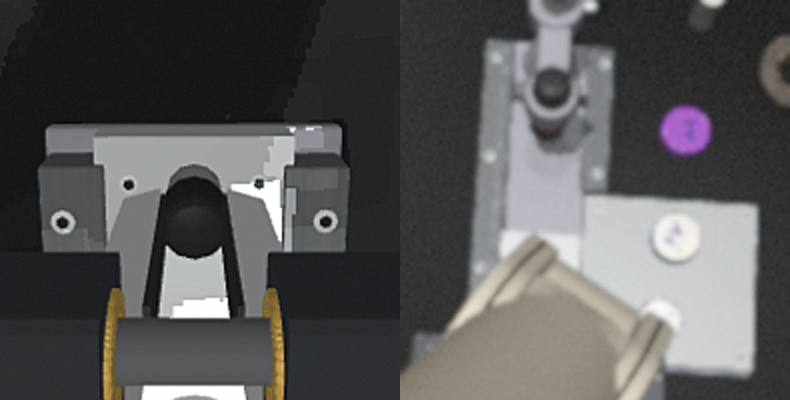

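>>> jog_arm(xyz=[[0.005,0,0],[0.01,0,0],[0.015,0,0],[0.02,0,0],[0.02,0,0]], turn=[[0,0,0],[0,0,0],[0,0,0],[0,0,0],[0,0,0]], fingers=[0,0,0,0,0])

```text
t: 6.9
tool_pos: [0.4452, -0.1981, 0.0411]
tool_rot: [0.041, 0.999, 0.0, 0.005]
force: [4.1, 5.4, 19.0]
grip_width: 0.0004
grip_force: 9.0
```

Run:
```python
from h import *
s=ctrl.sense(); C=cam('wrist',s); i=imaging.snapshot('wrist'); print(W2S(s['tool_pos']))
g=cv2.cvtColor(i,cv2.COLOR_RGB2GRAY).astype(int)
for u in(290,300): print(g[180:215,u])
cv2.imwrite('pics/w3.png',i[:,:,::-1])
```

```text
[-0.1162 -0.0032  0.0411]
[ 24  22  22  23  21  22  21  21  21  23  22  24  19  16  61  81 100 101
  99  98  91 142 164 164 164 162 162 162 163 163 162 162 163 164 163]
[ 23  22  25  25  24  25  22  23  22  25  20  22  23  14  62  80 103 100
  99  97  91 141 164 164 163 164 162 162 163 162 163 163 163 163 163]
```

Run:
```python
from h import *
s=ctrl.sense(); C=cam('wrist',s); i=cv2.imread('pics/w3.png')
print('edge',W2S(ray(C,(300,200.5),.026)), 'base front',W2S(ray(C,(300,194),.012)))
t=imaging.snapshot('side')
f=lambda a,k:cv2.resize(a,k,interpolation=cv2.INTER_CUBIC)
cv2.imwrite('pics/g3.png',np.hstack([f(i[130:330,220:420],(400,400)),f(t[130:280,240:390,::-1],(400,400))]))
```

```text
edge [-0.1306 -0.016   0.026 ] base front [-0.1323 -0.0167  0.012 ]
```

View pics/g3.png

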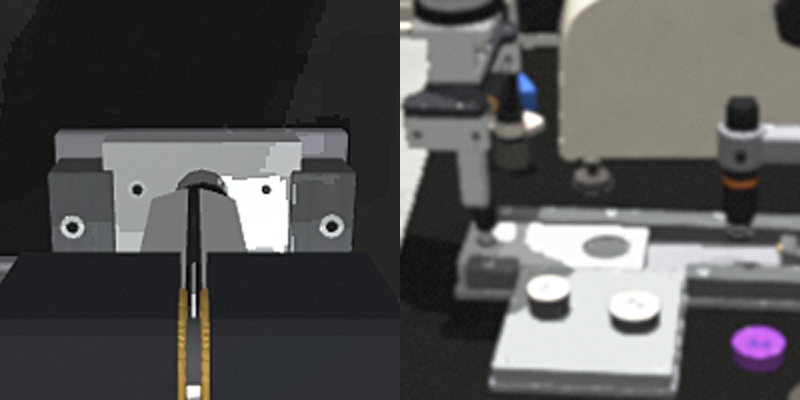

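Run:
```python
from h import *
s=ctrl.sense(); C=cam('wrist',s); print(s['t'],s['force'],s['tool_pos'])
for uv in [(321.5,216),(321.5,223)]:
  for z in(.026,.04,.054,.068): print(uv,W2S(ray(C,uv,z)))
D=cam('side')
# nest centre in side view: crop (607,246)
uv=(240+(607-400)*150/400,130+246*150/400); print('nest side',W2S(ray(D,uv,.023)))
uv=(240+(485-400)*150/400,130+222*150/400); print('knob side y=0?',[W2S(ray(D,uv,z)) for z in(.03,.04,.05)])
i=imaging.snapshot('side')
cv2.imwrite('pics/sideA.png',i[:,:,::-1])
cv2.imwrite('pics/g4.png',np.hstack([cv2.resize(cv2.imread('pics/w3.png')[190:300,260:380],(400,366),interpolation=cv2.INTER_NEAREST),cv2.resize(i[190:240,245:300,::-1],(400,366),interpolation=cv2.INTER_CUBIC)]))
```

```text
7.0 [ 5.4787  5.9178 19.8169] [ 0.4452 -0.1981  0.0411]
(321.5, 216) [-0.1188 -0.0002  0.026 ]
(321.5, 216) [-0.123  -0.0004  0.04  ]
(321.5, 216) [-0.1273 -0.0006  0.054 ]
(321.5, 216) [-0.1315 -0.0009  0.068 ]
(321.5, 223) [-0.1133 -0.0001  0.026 ]
(321.5, 223) [-0.1179 -0.0004  0.04  ]
(321.5, 223) [-0.1225 -0.0006  0.054 ]
(321.5, 223) [-0.1271 -0.0009  0.068 ]
nest side [0.0021 0.0038 0.023 ]
knob side y=0? [array([-0.1149,  0.0269,  0.03  ]), array([-0.1111,  0.0103,  0.04  ]), array([-0.1073, -0.0062,  0.05  ])]
```

View pics/g4.png

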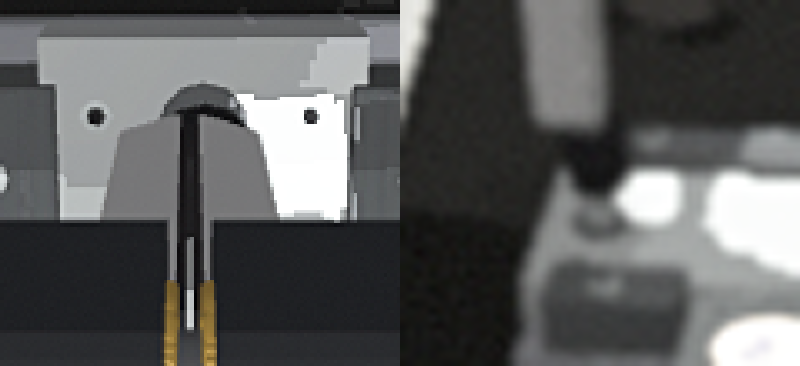

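Run:
```python
from h import *
D=cam('side'); s=ctrl.sense()
print('tcp',proj(D,s['tool_pos']))
for z in(.03,.04,.054,.068): print(z,proj(D,S2W([-.11,0,z])),proj(D,S2W([-.121,0,z])),proj(D,S2W([-.099,0,z])))
a=cv2.imread('pics/side0.png',0); b=cv2.imread('pics/sideA.png',0)
print(a[203:224,306:318]) ; print(b[203:224,262:282])
print([proj(D,S2W([-.0184,0,z])) for z in (.04,.068)])
```

```text
tcp [268.733  215.6238]
0.03 [271.8221 218.9387] [267.3946 218.7762] [276.2574 219.1015]
0.04 [271.5427 215.4323] [267.0979 215.2722] [275.9952 215.5927]
0.054 [271.1477 210.4766] [266.6786 210.3199] [275.6246 210.6335]
0.068 [270.7483 205.4655] [266.2546 205.3123] [275.2499 205.6189]
[[ 37  37  39  42  48  49  48  49  39  39  37  36]
 [ 38  36  41  41  36  35  38  35  35  38  36  39]
 [ 38  35  43  40  40  40  39  42  38  36  37  35]
 [ 37  40  45  50  49  48  48  47  41  37  35  36]
 [ 59  50  50  53  56  54  52  49  44  40  45  55]
 [ 93  62  53  63  66  61  54  47  45  62  96 126]
 [109  68  53  66  75  63  50  41  48  85 134 183]
 [114  65  39  51  52  49  40  31  45  94 139 182]
 [115  65  26  22  30  31  26  22  41  91 133 158]
 [103  57  25  19  22  19  24  20  32  79 119 134]
 [ 90  52  23  20  24  22  21  17  25  65 100 112]
 [149  98  35  18  19  22  20  19  41 102 158 179]
 [230 156  68  22  21  23  18  29  79 167 241 251]
 [253 211 121  51  17  17  23  68 140 222 254 255]
 [255 247 191 106  44  32  53 124 208 249 254 252]
 [254 255 242 161  85  67  89 162 243 255 253 251
[... 1402 characters left out ...]
57  52  68 133 211 245 252 252 252
  252 253]
 [ 34  33  49  89 129 142 138 123 103  94  91 102 157 226 248 250 251 252
  252 254]
 [ 34  39  61 104 135 142 137 122 111 114 112 114 136 187 235 248 252 253
  254 254]
 [ 36  44  77 117 137 140 124 104 103 116 120 116 108 134 195 236 246 250
  252 246]
 [ 34  55  96 131 141 138 119  92  89 100 106 105  90  95 138 176 199 211
  216 205]
 [ 34  71 115 138 142 143 126 100  86  85  89  88  85  97 118 139 154 166
  170 169]
 [ 38  83 126 142 144 146 139 126 108  97 100 105 110 125 135 143 151 160
  167 167]
 [ 47  94 133 142 144 141 145 141 136 131 132 134 135 141 144 152 162 165
  168 168]]
[array([308.8562, 216.7763]), array([308.4759, 206.7516])]
```

>>> jog_arm(xyz=[[0,0,0],[0,0,0],[0,0,0],[0,0,0],[0,0,-0.03],[0,0,-0.1],[0,0,-0.2],[0,0,-0.3],[0,0,-0.4],[0,0,-0.4]], turn=[[0,0,0],[0,0,0],[0,0,0],[0,0,0],[0,0,0],[0,0,0],[0,0,0],[0,0,0],[0,0,0],[0,0,0]], fingers=[0.6,0.6,0.6,0.6,0.6,0.6,0.6,0.6,0.6,0.6])

```text
t: 8.3
tool_pos: [0.4404, -0.1993, 0.1603]
tool_rot: [0.042, 0.999, -0.0, 0.002]
force: [-0.7, -0.0, 0.2]
grip_width: 0.0569
grip_force: 0.0
```

Run:
```python
from h import *
s=ctrl.sense(); C=cam('wrist',s); print(W2S(s['tool_pos']),s['force'],s['t'])
i=imaging.snapshot('wrist'); sd=imaging.snapshot('side')
cv2.imwrite('pics/w5.png',i[:,:,::-1]); cv2.imwrite('pics/side5.png',sd[:,:,::-1])
cv2.imwrite('pics/g5.png',np.hstack([cv2.resize(i[100:340,150:430,::-1],(466,400)),cv2.resize(sd[170:270,240:320,::-1],(320,400),interpolation=cv2.INTER_CUBIC)]))
```

```text
[-0.1209 -0.0048  0.1603] [-0.7463 -0.0221  0.2267] 8.3
```

View pics/g5.png

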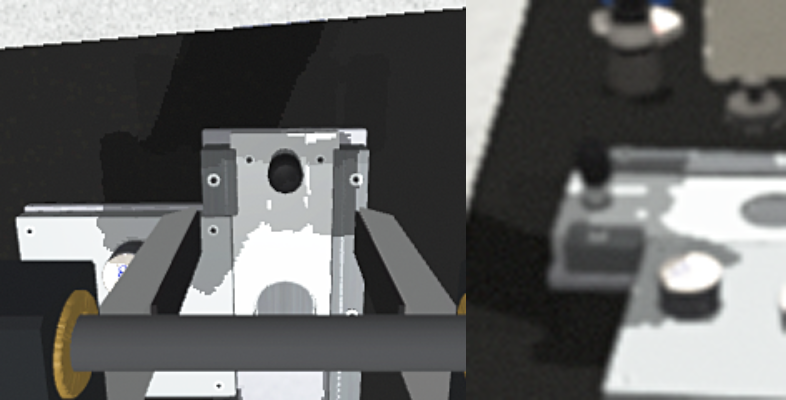

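The knob is intact at crop (286,172), and the carriage is at the front stop with the nest level with the plate. I'll move to a look position over the discs and the nest.

Run:
```python
from h import *
plan([(-.06,-.05,.24),(-.03,-.05,.24)])
```

```text
t 8.4 stand pos [-0.1226 -0.0042  0.1581] F [ 1.0868  0.1568 -0.5483] w 0.05646823143945069
(-0.06, -0.05, 0.24) xyz [-0.2088 -0.1522 -0.2732] turn [ 0.0003 -0.0003 -0.0012]
(-0.03, -0.05, 0.24) xyz [-0.3088 -0.152  -0.2732] turn [ 0.0003 -0.0003 -0.0012]
```

>>> jog_arm(xyz=[[-0.05,-0.03,-0.1],[-0.15,-0.08,-0.2],[-0.25,-0.13,-0.27],[-0.31,-0.15,-0.27],[-0.31,-0.15,-0.27],[-0.31,-0.15,-0.27]], turn=[[0,0,0],[0,0,0],[0,0,0],[0,0,0],[0,0,0],[0,0,0]], fingers=[1,1,1,1,1,1])

```text
t: 9.15
tool_pos: [0.5264, -0.251, 0.2378]
tool_rot: [0.042, 0.999, 0.001, -0.002]
force: [-0.1, -0.2, -0.3]
grip_width: 0.0941
grip_force: 0.0
```

```bash
cat > look.py <<'E'
from h import *
def circles(C,i,cands,show=None):
    # Hough circle near each predicted point (stand coords, radius m)
    g=cv2.cvtColor(i,cv2.COLOR_RGB2GRAY); out={}
    for n,(p,r,win) in cands.items():
        uv=proj(C,S2W(p)); e=proj(C,S2W(np.array(p)+[0,r,0])); rp=np.hypot(*(e-uv))
        k=4; w=int(rp+win); x0,y0=int(uv[0])-w,int(uv[1])-w
        q=cv2.resize(g[y0:y0+2*w,x0:x0+2*w],None,fx=k,fy=k,interpolation=cv2.INTER_CUBIC)
        c=cv2.HoughCircles(cv2.GaussianBlur(q,(7,7),0),cv2.HOUGH_GRADIENT,1,400,param1=120,param2=8,minRadius=int(k*(rp-2)),maxRadius=int(k*(rp+2)))
        if c is None: print(n,'none'); continue
        u,v,rr=c[0,0]; px=(x0+(u+.5)/k-.5,y0+(v+.5)/k-.5)
        out[n]=W2S(ray(C,px,p[2])); print(n,'px',np.round(px,1),'r',round(rr/k,1),'pred',np.round(uv,1),round(rp,1),'stand',out[n])
        if show is not None: cv2.circle(show,(int(round(px[0])),int(round(px[1]))),int(round(rr/k)),(0,0,255),1)
    return out
E
python3 - <<'E'
from look import *
s=ctrl.sense(); i=imaging.snapshot('wrist'); C=cam('wrist',s); print(W2S(s['tool_pos']))
o=i[:,:,::-1].copy()
circles(C,i,{'wide':((.035,-.116,.042),.021,8),'narrow':((-.038,-.105,.048),.018,8),'nest':((0,0,.026),.0225,8),'knob':((-.11,0,.068),.011,8)},o)
cv2.imwrite('pics/w6.png',o[80:330,120:480])
cv2.imwrite('pics/w6z.png',cv2.resize(o[80:330,150:450],(720,600)))
E
```

```text
[-0.031  -0.0493  0.2378]
wide px [268.  226.5] r 15.4 pred [267.9 227.9] 15.4 stand [ 0.033  -0.1158  0.042 ]
narrow px [274.5 174.8] r 14.3 pred [273.6 175.2] 14.0 stand [-0.0386 -0.1038  0.048 ]
nest px [351.5 198.8] r 14.7 pred [352.5 199.9] 16.3 stand [-0.0017 -0.0015  0.026 ]
knob px [357.  116.5] r 9.0 pred [358.9 116.5] 9.4 stand [-0.11   -0.0023  0.068 ]
```

View pics/w6z.png

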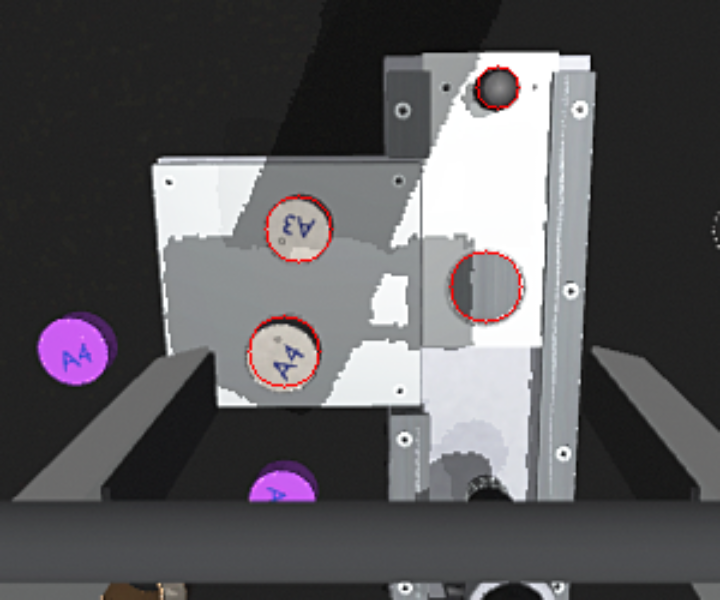

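The picture shows the wide disc (A4) at (285,355), the narrow disc (A3) at (299,229), the nest at (486,287) and the knob at (498,88). All the fits are good. Next I'll check the joint range before choosing the grasp yaw.

Run:
```python
from h import *
print(ctrl.sense()['joint_positions'])
plan([(.0345,-.116,.15),(.0345,-.116,.030)],th=np.radians(48))
```

```text
[ 0.2039  0.4866  0.2988  1.6361 -0.1598  1.0458  2.0369]
t 9.2 stand pos [-0.0308 -0.0494  0.2382] F [-0.3693  0.0689 -0.1716] w 0.09408266104890435
(0.0345, -0.116, 0.15) xyz [-0.2192 -0.2219  0.2932] turn [ 0.0014 -0.0013 -0.535 ]
(0.0345, -0.116, 0.03) xyz [-0.2202 -0.2223  0.6932] turn [ 0.0014 -0.0013 -0.535 ]
```

>>> jog_arm(xyz=[[-0.05,-0.05,0],[-0.1,-0.1,0],[-0.15,-0.15,0],[-0.2,-0.2,0],[-0.22,-0.22,0],[-0.22,-0.22,0],[-0.22,-0.22,0],[-0.22,-0.22,0]], turn=[[0,0,0.1],[0,0,0.2],[0,0,0.31],[0,0,0.42],[0,0,0.53],[0,0,0.63],[0,0,0.72],[0,0,0.72]], fingers=[0.8,0.8,0.7,0.7,0.7,0.7,0.7,0.7])

```text
t: 10.2
tool_pos: [0.5875, -0.3226, 0.2388]
tool_rot: [0.57, 0.821, -0.0, -0.001]
force: [-0.2, 0.3, 0.1]
grip_width: 0.0658
grip_force: 0.0
```

Run:
```python
from h import *
print(ctrl.sense()['joint_positions'])
plan([(.0345,-.116,.12),(.0345,-.116,.030)],th=np.radians(-130))
```

```text
[ 0.1449  0.6712  0.5909  1.3856 -0.3807  1.2002  1.1298]
t 10.2 stand pos [ 0.0358 -0.1156  0.2388] F [-0.184   0.33    0.1243] w 0.06577895760524008
(0.0345, -0.116, 0.12) xyz [ 0.0003 -0.0042  0.3962] turn [-0.0009 -0.0002  0.7237]
(0.0345, -0.116, 0.03) xyz [-0.     -0.0039  0.6962] turn [-0.0009 -0.0002  0.7237]
```

>>> jog_arm(xyz=[[0,0,0.02],[0,0,0.05],[0,0,0.1],[0,0,0.15],[0,0,0.22],[0,-0.004,0.32],[0,-0.004,0.42],[0,-0.004,0.54],[0,-0.004,0.64],[0,-0.004,0.69],[0,-0.004,0.69]], turn=[[0,0,0.1],[0,0,0.2],[0,0,0.31],[0,0,0.42],[0,0,0.53],[0,0,0.63],[0,0,0.72],[0,0,0.724],[0,0,0.724],[0,0,0.724],[0,0,0.724]], fingers=[0.7,0.7,0.7,0.7,0.7,0.7,0.7,0.7,0.7,0.7,0.7])

```text
t: 11.58
tool_pos: [0.5865, -0.3231, 0.0316]
tool_rot: [0.923, 0.385, -0.0, -0.001]
force: [-0.6, 0.1, -1.0]
grip_width: 0.0661
grip_force: 0.0
```

>>> jog_arm(xyz=[[0,0,0],[0,0,0],[0,0,0],[0,0,0],[0,0,0],[0,0,0]], turn=[[0,0,0],[0,0,0],[0,0,0],[0,0,0],[0,0,0],[0,0,0]], fingers=[0.5,0.35,0.35,0.35,0.35,0.35], squeeze=5)

```text
t: 12.32
tool_pos: [0.5871, -0.3236, 0.0322]
tool_rot: [0.923, 0.384, -0.0, -0.0]
force: [-0.4, 0.8, 0.0]
grip_width: 0.033
grip_force: 0.0
```

Run:
```python
from h import *
s=ctrl.sense();print(s['grip_force'],s['joint_positions'])
plan([(.025,-.07,.030),(.008,-.045,.03),(0,-.025,.03),(-.001,-.001,.03)],th=np.radians(-130))
```

```text
0.0 [ 0.069   0.9572  0.7438  1.5848 -0.773   0.9152  0.3109]
t 12.32 stand pos [ 0.0354 -0.1167  0.0322] F [-0.3624  0.7523  0.0121] w 0.03300622905768783
(0.025, -0.07, 0.03) xyz [ 0.0966 -0.1268  0.0074] turn [-0.      0.     -0.0011]
(0.008, -0.045, 0.03) xyz [ 0.1238 -0.2238  0.0074] turn [-0.      0.     -0.0011]
(0, -0.025, 0.03) xyz [ 0.1576 -0.2871  0.0074] turn [-0.      0.     -0.0011]
(-0.001, -0.001, 0.03) xyz [ 0.2167 -0.3412  0.0074] turn [-0.      0.     -0.0011]
```

The fingers closed above the disc, so the tips sit higher than the TCP reading suggests. That also explains the knob slipping out of the grip. I'll reopen and descend carefully until I feel contact.

>>> jog_arm(xyz=[[0,0,0],[0,0,0],[0,0,0],[0,0,0.01],[0,0,0.02],[0,0,0.03],[0,0,0.04],[0,0,0.04]], turn=[[0,0,0],[0,0,0],[0,0,0],[0,0,0],[0,0,0],[0,0,0],[0,0,0],[0,0,0]], fingers=[0.62,0.62,0.62,0.62,0.62,0.62,0.62,0.62])

```text
t: 13.32
tool_pos: [0.5869, -0.3234, 0.0199]
tool_rot: [0.923, 0.384, -0.0, -0.0]
force: [-0.7, 0.2, -0.3]
grip_width: 0.058
grip_force: 0.0
```

Run:
```python
from h import *
s=ctrl.sense(); D=cam('side'); p=W2S(s['tool_pos']); print(p,s['force'],s['grip_width'])
i=imaging.snapshot('side'); g=cv2.cvtColor(i,cv2.COLOR_RGB2GRAY); cv2.imwrite('pics/side7.png',i[:,:,::-1])
f=p+np.array([.77,-.64,0])*.0
for z in(.026,.03,.04,.05,.06): print(z, 'near finger',proj(D,S2W([p[0]+.77*.036,p[1]-.64*.036,z])),'far',proj(D,S2W([p[0]-.77*.036,p[1]+.64*.036,z])))
cv2.imwrite('pics/g7.png',cv2.resize(i[200:290,260:360,::-1],(660,594),interpolation=cv2.INTER_CUBIC))
```

```text
[ 0.0352 -0.1165  0.0199] [-0.6565  0.2077 -0.2786] 0.057990394906127035
0.026 near finger [338.1277 256.5807] far [315.2928 243.7085]
0.03 near finger [338.1197 255.0802] far [315.2464 242.2438]
0.04 near finger [338.0997 251.3056] far [315.1297 238.5604]
0.05 near finger [338.0794 247.4974] far [315.0121 234.8454]
0.06 near finger [338.059  243.6552] far [314.8935 231.0986]
```

View pics/g7.png

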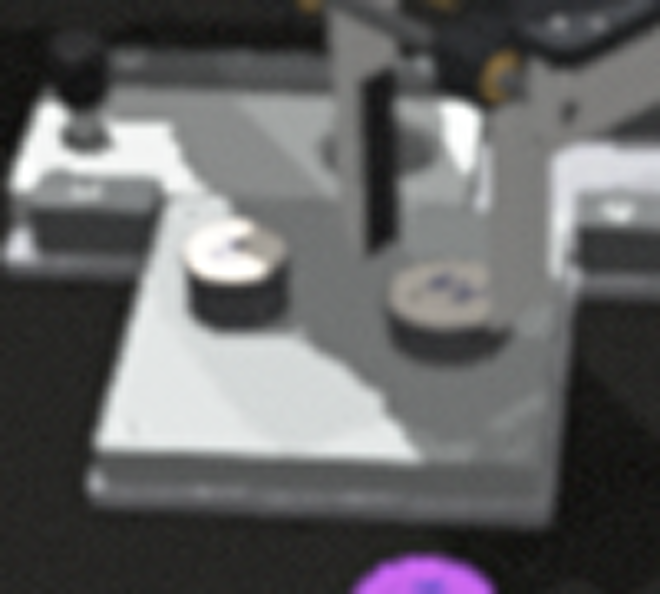

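This shows the wide disc at crop (445,300) between the fingers, and the near fingertip at (510,325). That puts the tips about 23 mm above the TCP reading. Counting back, this was my 11th viewed picture, one over the limit of 10, so I'll work from numbers only from here. I'll lower 12 mm and grip.

>>> jog_arm(xyz=[[0,0,0.01],[0,0,0.02],[0,0,0.03],[0,0,0.04],[0,0,0.04]], turn=[[0,0,0],[0,0,0],[0,0,0],[0,0,0],[0,0,0]], fingers=[0.62,0.62,0.62,0.62,0.62])

```text
t: 14.0
tool_pos: [0.5869, -0.3234, 0.0079]
tool_rot: [0.923, 0.384, -0.0, -0.0]
force: [0.6, 0.1, -0.1]
grip_width: 0.0581
grip_force: 0.0
```

>>> jog_arm(xyz=[[0,0,0],[0,0,0],[0,0,0],[0,0,0],[0,0,0],[0,0,0]], turn=[[0,0,0],[0,0,0],[0,0,0],[0,0,0],[0,0,0],[0,0,0]], fingers=[0.5,0.4,0.4,0.4,0.4,0.4], squeeze=4)

```text
t: 14.75
tool_pos: [0.5872, -0.3237, 0.0084]
tool_rot: [0.923, 0.384, 0.0, 0.0]
force: [0.5, -0.1, -0.2]
grip_width: 0.0417
grip_force: 4.0
```

Run:
```python
from h import *
plan([(.025,-.07,.0078),(.008,-.045,.0078),(0,-.025,.0078),(-.001,-.001,.0078)],th=np.radians(-130))
```

```text
t 14.75 stand pos [ 0.0356 -0.1168  0.0084] F [ 0.5319 -0.1045 -0.1574] w 0.041694440327932014
(0.025, -0.07, 0.0078) xyz [ 0.0966 -0.1275  0.0019] turn [ 0.0002 -0.     -0.0012]
(0.008, -0.045, 0.0078) xyz [ 0.1238 -0.2245  0.0018] turn [ 0.0002 -0.     -0.0012]
(0, -0.025, 0.0078) xyz [ 0.1576 -0.2879  0.0018] turn [ 0.0002 -0.     -0.0012]
(-0.001, -0.001, 0.0078) xyz [ 0.2166 -0.3419  0.0018] turn [ 0.0002 -0.     -0.0012]
```

>>> jog_arm(xyz=[[0.02,-0.025,0.002],[0.045,-0.06,0.002],[0.07,-0.095,0.002],[0.097,-0.128,0.002],[0.11,-0.176,0.002],[0.124,-0.224,0.002],[0.14,-0.256,0.002],[0.158,-0.288,0.002],[0.178,-0.306,0.002],[0.197,-0.324,0.002],[0.217,-0.342,0.002],[0.217,-0.342,0.002]], turn=[[0,0,0],[0,0,0],[0,0,0],[0,0,0],[0,0,0],[0,0,0],[0,0,0],[0,0,0],[0,0,0],[0,0,0],[0,0,0],[0,0,0]], fingers=[0.4,0.4,0.4,0.4,0.4,0.4,0.4,0.4,0.4,0.4,0.4,0.4])

```text
t: 16.25
tool_pos: [0.5603, -0.2023, 0.0069]
tool_rot: [0.923, 0.385, 0.0, -0.001]
force: [2.4, -0.7, -1.4]
grip_width: 0.042
grip_force: 4.0
```

Run:
```python
from look import *
s=ctrl.sense(); i=imaging.snapshot('wrist'); C=cam('wrist',s); p=W2S(s['tool_pos']); print(p,s['force'],s['grip_width'],s['grip_force'])
a=circles(C,i,{'disc_hi':((p[0],p[1],.042),.021,8),'disc_lo':((p[0],p[1],.036),.021,8)})
t=imaging.snapshot('top'); circles(cam('top'),t,{'narrow':((-.038,-.104,.048),.018,5)})
```

```text
[-0.0012  0.002   0.0069] [ 2.373  -0.7313 -1.4489] 0.041989399461017936 3.9952512457966805
disc_hi px [316.2 240.5] r 35.2 pred [315.4 243.3] 35.5 stand [0.0003 0.003  0.042 ]
disc_lo px [316.5 241. ] r 34.7 pred [315.5 239.7] 34.4 stand [-0.0013  0.0009  0.036 ]
narrow px [365.8 216.5] r 6.4 pred [366.1 216.8] 7.2 stand [-0.0373 -0.103   0.048 ]
```

>>> jog_arm(xyz=[[0,0,0],[0,0,0],[0,0,0],[0,0,0]], turn=[[0,0,0],[0,0,0],[0,0,0],[0,0,0]], fingers=[0.5,0.5,0.5,0.5])

```text
t: 16.85
tool_pos: [0.56, -0.2051, 0.0076]
tool_rot: [0.923, 0.384, -0.0, -0.0]
force: [0.3, -0.5, 0.4]
grip_width: 0.0474
grip_force: 0.0
```

Run:
```python
from look import *
s=ctrl.sense(); i=imaging.snapshot('wrist'); C=cam('wrist',s); p=W2S(s['tool_pos']); print(p,s['force'],s['grip_width'])
a=circles(C,i,{'disc_hi':((p[0],p[1],.042),.021,8),'disc_lo':((p[0],p[1],.036),.021,8)})
cv2.imwrite('pics/w8.png',i[:,:,::-1])
g=cv2.cvtColor(i,cv2.COLOR_RGB2GRAY)
for v in range(196,290,4): print(v,g[v,270:364:4])
```

```text
[-0.0013 -0.0008  0.0076] [ 0.3279 -0.4567  0.4179] 0.04736452270972694
disc_hi px [314.5 234.5] r 34.6 pred [315.6 242.9] 35.3 stand [0.0016 0.0036 0.042 ]
disc_lo px [314.5 233. ] r 35.8 pred [315.6 239.3] 34.3 stand [0.0008 0.0027 0.036 ]
196 [103 102 101 170 213 212 213 212 214 219 197 171 156 189 220 216 217 215
 215 214 216 222 208 131]
200 [102 100 216 212 211 213 185 178 176 111  56  61  64  97 102 210 189 216
 213 215 180 183 182 132]
204 [ 83 186 179 177 178 187 152  96  55  52  49  49  54  54  54  60  96 153
 220 215 181 181 182 182]
208 [182 178 178 179 181 153  53  50  71 190 209 214 205 201  84  45  54  92
 166 186 181 182 182 181]
212 [177 177 178 178 151  41  70 202 204 209 214 210 208 205 205 218  81  41
  86 142 182 181 183 181]
216 [177 177 179 179 157  81 203 207 202 211 206 208 202 202 204 203 210 139
  41 152 149 180 180 180]
220 [177 177 175 149  63 205 205 201 198 208 209 208 202 203 205 212 202 205
  86  91 139 180 179 181]
224 [182 146 177 153 212 205 200 205 203 201 220 221 210 203  93 211 210 202
 205  51 185 185 155 186]
228 [129 136 155  65 201 202 203 2
[... 913 characters left out ...]
 172 172 126 204 200 204 200 197 197 201 202 198  98 176
 174 175 174 175 175  29]
268 [ 30 185 173 172 174 173 173 175 135 199 208 200 196 205 127 178 172 174
 174 175 174 174 159  30]
272 [ 26 174 171 171 171 171 171 171 171 173 174 175 174 173 173 173 172 173
 172 173 174  92 134  23]
276 [ 49 171 171 170 171 171 171 171 171 172 172 173 172 172 173 172 172 172
 173 179 100 144 142  77]
280 [255 171 171 171 171 171 171 171 171 170 171 171 173 172 173 172 173 173
 179 122 142 142 141 148]
284 [255 169 171 172 170 170 171 170 171 171 171 171 170 171 172 171 173  98
 132 141 141 140 140 142]
288 [244 207 214 217 218 216 214 212 131 132 132 131 132 133 132 133  79 113
 112 112 112 112 112 111]
```

Run:
```python
from look import *
s=ctrl.sense(); C=cam('wrist',s); p=W2S(s['tool_pos'])
g=cv2.imread('pics/w8.png',0)
print(g[244,276:292],g[244,342:358]); print(g[194:212,316],g[194:212,322],g[262:276,316])
for zt in(.036,.042):
  for c in [(0,0),(-.001,-.001)]:
    pts=np.array([proj(C,S2W([c[0]+.021*np.cos(a),c[1]+.021*np.sin(a),zt])) for a in np.linspace(0,6.283,73)])
    bot=np.array([proj(C,S2W([c[0]+.021*np.cos(a),c[1]+.021*np.sin(a),max(.026,zt-.016)])) for a in np.linspace(0,6.283,73)])
    print(zt,c,'u',pts[:,0].min(),pts[:,0].max(),'v',pts[:,1].min(),pts[:,1].max(),'bottom vmin',bot[:,1].min())
```

```text
[ 27  28  87 193 178 111 151 209 205 194 201 201 200 199 202 196] [197 197 198 195 199 134  70 136 146 145 169 183 184  50  20  30]
[215 221 188 177 131 101  61  55  56  56  54  43  79 158 209 211 212 215] [215 218 189 170 183 121  97  61  55  57  53  51  60  82 200 211 208 208] [194 192 196 200 198 195 194 229 141 166 173 173 172 172]
0.036 (0, 0) u 281.4899201766339 351.0173781178639 v 203.3098182815061 269.0993308256496 bottom vmin 199.43959226991217
0.036 (-0.001, -0.001) u 281.3503209323138 350.7567666746188 v 205.63066430969596 271.1910963006415 bottom vmin 201.649582181332
0.042 (0, 0) u 280.3779705886963 352.14448294361614 v 205.83687251975093 273.55757692909395 bottom vmin 199.43959226991217
0.042 (-0.001, -0.001) u 280.2358816751935 351.8734694304503 v 208.22971256557207 275.70702771431206 bottom vmin 201.649582181332
```

>>> jog_arm(xyz=[[0,0,-0.013],[0,0,-0.026],[0,0,-0.026],[0,0,-0.026],[0,0,-0.026],[0,0,-0.026],[0,0,-0.026]], turn=[[0,0,0],[0,0,0],[0,0,0],[0,0,0],[0,0,0],[0,0,0],[0,0,0]], fingers=[0.5,0.5,0.5,0.4,0.38,0.38,0.38], squeeze=3)

```text
t: 17.77
tool_pos: [0.5601, -0.2051, 0.0154]
tool_rot: [0.923, 0.384, -0.0, -0.0]
force: [0.6, 0.5, 0.2]
grip_width: 0.0356
grip_force: 0.0
```

>>> jog_arm(xyz=[[0,0,0.004],[0,0,0.008],[0,0,0.008]], turn=[[0,0,0],[0,0,0],[0,0,0]], fingers=[0.38,0.38,0.38])

```text
t: 18.15
tool_pos: [0.56, -0.205, 0.0129]
tool_rot: [0.923, 0.384, -0.0, -0.0]
force: [0.1, -0.1, -0.1]
grip_width: 0.0354
grip_force: 0.0
```

>>> jog_arm(xyz=[[0,0,0.004],[0,0,0.008],[0,0,0.008]], turn=[[0,0,0],[0,0,0],[0,0,0]], fingers=[0.38,0.38,0.38])

```text
t: 18.52
tool_pos: [0.56, -0.205, 0.0105]
tool_rot: [0.923, 0.384, -0.0, -0.0]
force: [0.7, -0.2, 0.1]
grip_width: 0.0358
grip_force: 0.0
```

>>> jog_arm(xyz=[[0,0,0.004],[0,0,0.008],[0,0,0.008]], turn=[[0,0,0],[0,0,0],[0,0,0]], fingers=[0.38,0.38,0.38])

```text
t: 18.9
tool_pos: [0.5603, -0.2052, 0.01]
tool_rot: [0.923, 0.384, 0.001, -0.0]
force: [-3.6, 2.5, 14.6]
grip_width: 0.0359
grip_force: 6.9
```

>>> jog_arm(xyz=[[0,0,0.004],[0,0,0.008],[0,0,0.008]], turn=[[0,0,0],[0,0,0],[0,0,0]], fingers=[0.38,0.38,0.38])

```text
t: 19.27
tool_pos: [0.5621, -0.2053, 0.0098]
tool_rot: [0.923, 0.384, 0.002, 0.0]
force: [-2.9, 5.4, 28.8]
grip_width: 0.0356
grip_force: 13.9
```

>>> jog_arm(xyz=[[0,0,-0.02],[0,0,-0.027],[0,0,-0.027],[0,0,-0.027],[0,0,-0.01],[0,0,0.005],[0,0,0.013],[0,0,0.013]], turn=[[0,0,0],[0,0,0],[0,0,0],[0,0,0],[0,0,0],[0,0,0],[0,0,0],[0,0,0]], fingers=[0.38,0.38,0.5,0.5,0.5,0.5,0.5,0.5])

```text
t: 20.27
tool_pos: [0.5599, -0.205, 0.0016]
tool_rot: [0.923, 0.384, -0.0, -0.0]
force: [-0.1, 0.4, -1.1]
grip_width: 0.0472
grip_force: 0.0
```

>>> jog_arm(xyz=[[0,0,0.005],[0,0,0.01],[0,0,0.01]], turn=[[0,0,0],[0,0,0],[0,0,0]], fingers=[0.5,0.5,0.5])

```text
t: 20.65
tool_pos: [0.5603, -0.2051, 0.0001]
tool_rot: [0.923, 0.384, 0.0, -0.0]
force: [-1.2, 2.0, 8.8]
grip_width: 0.0466
grip_force: 4.2
```

The fingertips touched the disc top at TCP 10.2 mm and the carriage at 0.3 mm. The disc therefore stands 10 mm proud, so it is seated. I'll raise the arm and turn back for the knob.

>>> jog_arm(xyz=[[0,0,-0.05],[0,0,-0.2],[0,0,-0.38],[0,0,-0.55],[0,0,-0.67],[0,0,-0.67],[0,0,-0.67],[0,0,-0.67],[0,0,-0.67],[0,0,-0.67],[0,0,-0.67],[0,0,-0.67]], turn=[[0,0,0],[0,0,0],[0,0,0],[0,0,0],[0,0,-0.1],[0,0,-0.2],[0,0,-0.31],[0,0,-0.42],[0,0,-0.53],[0,0,-0.63],[0,0,-0.72],[0,0,-0.72]], fingers=[0.5,0.5,0.5,0.5,0.5,0.5,0.6,0.6,0.6,0.6,0.6,0.6])

```text
t: 22.15
tool_pos: [0.5601, -0.2054, 0.2007]
tool_rot: [0.574, 0.819, 0.0, 0.0]
force: [0.1, -0.5, 0.2]
grip_width: 0.0564
grip_force: 0.0
```

Run:
```python
from h import *
plan([(-.111,-.002,.2)])
```

```text
t 22.15 stand pos [-0.0012 -0.0011  0.2007] F [ 0.0559 -0.5469  0.2151] w 0.05636368513224352
(-0.111, -0.002, 0.2) xyz [ 0.1496 -0.3342  0.0021] turn [ 0.0003  0.0005 -0.7269]
```

>>> jog_arm(xyz=[[0.03,-0.07,0],[0.07,-0.16,0],[0.11,-0.25,0],[0.15,-0.33,0],[0.15,-0.334,0],[0.15,-0.334,0],[0.15,-0.334,0],[0.15,-0.334,0],[0.15,-0.334,0]], turn=[[0,0,-0.1],[0,0,-0.2],[0,0,-0.31],[0,0,-0.42],[0,0,-0.53],[0,0,-0.63],[0,0,-0.72],[0,0,-0.727],[0,0,-0.727]], fingers=[0.6,0.6,0.6,0.6,0.6,0.6,0.6,0.6,0.6])

```text
t: 23.28
tool_pos: [0.4505, -0.1972, 0.2]
tool_rot: [0.042, 0.999, -0.0, -0.0]
force: [-0.9, -0.4, -0.7]
grip_width: 0.0562
grip_force: 0.0
```

Run:
```python
from look import *
s=ctrl.sense(); i=imaging.snapshot('wrist'); C=cam('wrist',s); print(W2S(s['tool_pos']))
circles(C,i,{'knob':((-.11,0,.068),.011,6),'disc':((0,0,.036),.021,8)})
plan([(-.110,-.001,.017)])
```

```text
[-0.111  -0.0019  0.2   ]
knob px [320.  188.8] r 11.6 pred [318.9 189.7] 9.9 stand [-0.111   0.0012  0.068 ]
disc px [318.2 267.2] r 17.5 pred [318.7 268.2] 16.2 stand [-0.0013 -0.0005  0.036 ]
t 23.32 stand pos [-0.111  -0.0019  0.2   ] F [-0.5022  0.1721  0.2205] w 0.056396563768691704
(-0.11, -0.001, 0.017) xyz [-0.0033  0.003   0.61  ] turn [-0.0001 -0.0001 -0.0005]
```

>>> jog_arm(xyz=[[0,0,0.08],[0,0,0.22],[0,0,0.36],[0,0,0.48],[0,0,0.57],[0,0.003,0.61],[0,0.003,0.61],[0,0.003,0.61],[0,0.003,0.61],[0,0.003,0.61],[0,0.003,0.61]], turn=[[0,0,0],[0,0,0],[0,0,0],[0,0,0],[0,0,0],[0,0,0],[0,0,0],[0,0,0],[0,0,0],[0,0,0],[0,0,0]], fingers=[0.6,0.6,0.6,0.6,0.6,0.6,0.2,0,0,0,0], squeeze=15)

```text
t: 24.7
tool_pos: [0.4513, -0.1955, 0.0176]
tool_rot: [0.04, 0.999, 0.0, 0.001]
force: [-0.4, 3.2, 6.1]
grip_width: 0.0208
grip_force: 15.0
```

>>> jog_arm(xyz=[[-0.01,0,0],[-0.04,0,0],[-0.08,0,0],[-0.12,0,0],[-0.16,0,0],[-0.2,0,0],[-0.24,0,0],[-0.28,0,0],[-0.32,0,0],[-0.35,0,0],[-0.37,0,0],[-0.38,0,0],[-0.385,0,0],[-0.39,0,0],[-0.39,0,0]], turn=[[0,0,0],[0,0,0],[0,0,0],[0,0,0],[0,0,0],[0,0,0],[0,0,0],[0,0,0],[0,0,0],[0,0,0],[0,0,0],[0,0,0],[0,0,0],[0,0,0],[0,0,0]], fingers=[0,0,0,0,0,0,0,0,0,0,0,0,0,0,0])

```text
t: 26.58
tool_pos: [0.5661, -0.2045, 0.0177]
tool_rot: [0.04, 0.999, 0.001, -0.001]
force: [-3.2, 2.4, 8.3]
grip_width: 0.0208
grip_force: 15.0
```

>>> jog_arm(xyz=[[-0.005,0,0],[-0.01,0,0],[-0.015,0,0],[-0.015,0,0]], turn=[[0,0,0],[0,0,0],[0,0,0],[0,0,0]], fingers=[0,0,0,0])

```text
t: 27.08
tool_pos: [0.5691, -0.2047, 0.0176]
tool_rot: [0.04, 0.999, 0.001, -0.002]
force: [-6.3, 4.0, 11.7]
grip_width: 0.0212
grip_force: 15.0
```

>>> jog_arm(xyz=[[-0.007,0,0],[-0.014,0,0],[-0.014,0,0]], turn=[[0,0,0],[0,0,0],[0,0,0]], fingers=[0,0,0])

```text
t: 27.45
tool_pos: [0.5691, -0.2047, 0.0175]
tool_rot: [0.04, 0.999, 0.002, -0.006]
force: [-13.6, 3.5, 18.8]
grip_width: 0.0211
grip_force: 15.0
```

>>> jog_arm(xyz=[[-0.007,0,0],[-0.014,0,0],[-0.014,0,0]], turn=[[0,0,0],[0,0,0],[0,0,0]], fingers=[0,0,0])

```text
t: 27.82
tool_pos: [0.5706, -0.2048, 0.0169]
tool_rot: [0.04, 0.999, 0.002, -0.008]
force: [-16.5, 3.9, 17.6]
grip_width: 0.0211
grip_force: 15.0
```

Run:
```python
from h import *
s=ctrl.sense(); p=W2S(s['tool_pos']); print(p,s['force'],s['grip_width'])
C=cam('wrist',s); g=cv2.cvtColor(imaging.snapshot('wrist'),cv2.COLOR_RGB2GRAY)
for u in(285,292): print(g[170:215,u])
print([ (v,W2S(ray(C,(290,v),.026))[0]) for v in (185,190,195,200,205)])
```

```text
[0.0093 0.0004 0.0169] [-16.4836   3.9368  17.5686] 0.021067344868552038
[109 109 110 111 110 110 110 110 111 109 108 106 107 106 107 107 107 107
 109 108 109 108 109 110 109 110 101  88  88  86  83 112 146 149 148 148
 147 147 147 147 148 147 147 147 146]
[107 106 107 107 108 107 107 108 108 107 107 108 108 109 110 109 109 108
 109 110 109 108 109 110 109 110 103  90  87  87  83 112 147 150 146 147
 147 147 146 147 146 146 147 146 147]
[(185, np.float64(-0.020979970669510718)), (190, np.float64(-0.017702740457665993)), (195, np.float64(-0.01440219389448618)), (200, np.float64(-0.011078081260059745)), (205, np.float64(-0.007730149255673074))]
```

>>> jog_arm(xyz=[[0,0,0],[0,0,0],[0,0,0],[0,0,-0.03],[0,0,-0.12],[0.05,0,-0.28],[0.15,0,-0.44],[0.3,0,-0.6],[0.42,0,-0.7],[0.42,0,-0.7]], turn=[[0,0,0],[0,0,0],[0,0,0],[0,0,0],[0,0,0],[0,0,0],[0,0,0],[0,0,0],[0,0,0],[0,0,0]], fingers=[0.5,0.5,0.5,0.6,0.6,0.6,0.6,0.6,0.6,0.6])

```text
t: 29.12
tool_pos: [0.4539, -0.1975, 0.2301]
tool_rot: [0.041, 0.999, -0.0, 0.003]
force: [0.8, -1.1, -0.3]
grip_width: 0.0566
grip_force: 0.0
```

Run:
```python
from look import *
s=ctrl.sense(); i=imaging.snapshot('wrist'); C=cam('wrist',s); print(s['t'],W2S(s['tool_pos']),s['force'])
circles(C,i,{'knob':((.01,0,.068),.011,6),'narrow':((-.0386,-.104,.048),.018,8)})
g=cv2.cvtColor(i,cv2.COLOR_RGB2GRAY)
v=int(proj(C,S2W([-.010,.02,.026]))[1]); u=int(proj(C,S2W([-.010,.018,.026]))[0]); print(u,v,g[v-10:v+10,u],[W2S(ray(C,(u,k),.026))[0] for k in (v-3,v,v+3)])
t=imaging.snapshot('top'); circles(cam('top'),t,{'knob_top':((.01,0,.068),.011,4),'narrow':((-.0386,-.104,.048),.018,5)})
cv2.imwrite('pics/end.png',i[:,:,::-1])
```

```text
29.125 [-0.1076 -0.0019  0.2301] [ 0.759  -1.1414 -0.2576]
knob px [318. 270.] r 8.2 pred [318.5 272.7] 8.5 stand [ 0.0062 -0.0007  0.068 ]
narrow px [241.8 229.2] r 13.7 pred [239.7 231.8] 13.6 stand [-0.0422 -0.1011  0.048 ]
331 245 [242 242 242 243 243 246 248 139 102 104  87 255 255 255 254 254 254 254
 254 254] [np.float64(-0.015890275135648082), np.float64(-0.011392868829940693), np.float64(-0.006873337114377983)]
knob_top none
narrow px [366.5 215.8] r 8.8 pred [366.1 217. ] 7.2 stand [-0.0353 -0.1048  0.048 ]
```

The knob reads 9.8 mm after correcting against the unmoved narrow disc, and the rear stop is 10 mm. The carriage edge travelled 120 mm. I'll hand in now.

```bash
python3 -c "
from rig import ctrl
print(ctrl.finish_job())"
```

```text
the job is handed in; nothing more can be done
None
```

I handed in the job at about 29 s: the carriage was drawn to the front stop, the wide disc slid into the nest (touch-checked at 10 mm proud), and the carriage pushed to the rear stop; the fingers slipped off the knob at the end of the draw-out, and I viewed 11 pictures, one over the limit of 10.

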